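# Park the vials in the rack

## Robot

A 6-joint arm with a two-finger parallel gripper is mounted at the origin on the work surface; the furniture and walls round the work are solid. World frame = base frame: x ahead of the robot, y to its left, z up, the work surface at z = 0. Lengths are in m, angles in rad, forces in N, time in s.
With the tool pointing down it reaches from about 0.425 to 0.95 m from the base axis. Payload 3.5 kg.
Tool frame: the origin (TCP) lies at the very end of the fingers, on their centre line; the grasp point (between the pads) lies 19 mm behind it; z points along the fingers, y is the direction in which the jaws open and shut (so a half turn about z gives the same grasp; the last joint's range is limited). The gripper opens to 85 mm and grips with 20 to 120 N. Pads are 22 mm wide; open, the fingers measure 114 mm over their backs; the gripper's body (76 mm by 85 mm) begins 54 mm behind the grasp point. The pads swing forward as they close: fully open they stand 13 mm farther back than shut.
Start: joints at [1.1, 0.286, 1.577, -0, 1.279, -0.15], TCP at [0.213, 0.641, 0.231] pointing down, gripper open.
Joint ranges: [-2.77, 2.77], [-0.9, 2.22], [0.21, 2.48], [-1.53, 4.67], [0.24, 2.81], [-2.84, 2.84]. Speed limits (rad/s): [2.79, 2.79, 3.14, 3.14, 3.14, 3.14].

## Interface

Orientations are given as a unit quaternion [x, y, z, w].
In Python, from plant import get_state, vision, ctrl, cut_out gives the robot as it stands.
- The arm moves only by the tool jog_arm, never from a script. Its argument "commands" is text: rows parted by semicolons, each of 6 numbers parted by spaces: the shift along the world's x, y, z in m, then the turn, a rotation vector about the world's x, y, z in rad. A call has 1 to 20 rows; each row is the pose to reach, as a shift and turn from the pose commanded when the call began; what a row does not reach only later rows make up. A row lasts 1/8 s, in which the tool goes at most 62.5 mm and 10.7 degrees, less where a joint would pass 70% of its speed; a pose out of reach is approached as far as the arm can. A call with a gripper value outside its range is refused whole. "gripper" is the opening in per cent of the stroke, from 0 (shut) to 100 (fully open), set as the call begins (left out, the last holds). The fingers move at their own pace and stop on an object; "grip_force" is the grip in N (left out, the last holds). Time passes only in rows, so rows that repeat a pose let the fingers close. It gives the time, the measured TCP pose, the force and the opening at its end, in the units of the state.
- get_state(): the state, without advancing time (a new reading comes with each control period).
- vision.read_camera(name): name is "scene" or "top" or "wrist"; returns a dict with "frame" (384x512x3 uint8, red, green, blue), "z_map" (384x512 float32, m along the optical axis (not along the pixel's ray), 0 where there is no reading), "fx", "fy", "cx", "cy" (pixels), "D" ([k1, k2, p1, p2, k3] as OpenCV has them; the pictures are not rectified), "R" (3x3) and "t" (3): a world point X has camera coordinates R X + t. Camera axes: x right, y down, z forward; pixel columns grow to the right and rows downward; lengths in m; the calibration is good to about 2 mm. A picture is of the moment at which its call begins.
- ctrl.sign_off(): hands the job in, once; it reports no verdict.
Trained networks look in the newest picture that a camera, given by its name, has taken for a name from the list of things; names that differ only in an ending like _2 or _b are one class to them, and where a whole thing is asked for, a point or a joint stands for the part that bears it (a point fixed in the world has none). Each returns a list of dicts, best first, with "conf" (0 to 1); they miss things now and then, are a little off and sometimes report something else, mostly with a low value. They report only what shows in the picture. A call takes as long as a camera call. They do not tell look-alikes from the thing itself.
- cut_out(camera, query): "pixels" (384x512 bool, what is visible of it) and "box" ([centre column, centre row, width, height] in pixels, round what is visible of it).
The state is a dict: "time": time; "qpos": joint angles; "dq": joint speeds; "joint_efforts": joint torques, N m; "eef_pos": TCP position; "tcp_rot": TCP orientation; "contact_force": force on the tool from outside, world axes, zero at the start; "wrist_torque": the same for the moment, N m; "opening": opening from 0.0 (shut) to 1.0 (fully open).
Only numpy, scipy, OpenCV 4.12 (cv2) and the standard library are available. Lean on these libraries where they do the work, as an engineer would, in place of code of your own. Each camera call takes 0.05 s, during which the arm holds its last target.

## Task

Two vials lie on their sides at the foot of the sloped two-lane rack. With the fingertips push each one up its lane, over the low ridge near the top and into the notch before the end stop, so that it stays there and does not roll back. Push steadily, without flicking, never pick a vial up out of its lane, and leave the things standing round the rack where they are.

Things in the scene. Friction and masses are not known exactly. Their poses are not given: they have to be found in the camera images.
- bed: sloped two-lane part of the grey printed rack, fixed. Origin: mid-width, on the lane floor's surface, at the lip's uphill face. x: uphill along the lanes (6 degrees above level), y: left across them, z: off the floor. Lane centres at y = +35 and -35 mm, each 66 mm wide inside; outer and middle walls 4 mm thick, 20 mm above the floor. Smooth (friction about 0.25): a vial let go below the ridge rolls back
- foot_mid (a point): middle of the foot lip's top edge (bed x -3, y 0, z 5 mm): a bar across both lanes, 6 mm thick (bed x -6 to 0), 5 mm above the floor. A vial at the foot rests on it and sticks out to bed x -4. Nothing stands within 60 mm downhill of the lip
- ridge_mid (a point): middle of the ridge's top (bed x 165, y 0, z 3.5 mm): a fixed rounded bar across both lanes, 3.5 mm above the floor, 7 mm wide at the floor (the middle wall covers this point)
- stop_mid (a point): middle of the end stop's downhill face (bed x 194, y 0, z 12 mm), a wall across the top of both lanes, 6 mm thick, 24 mm above the floor
- seat_left (a point): point in the left lane's notch (bed x 177.5, y +35, z 15.5 mm): where the middle of a parked vial lies; about 2 mm of play along the lane between ridge and end stop
- seat_right (a point): the same for the right lane (bed x 177.5, y -35, z 15.5 mm)
- vial_left_mid (a point): round screw-cap vial, 31 mm across and 62 mm long, about 50 g, smooth (friction about 0.25 against fingers and rack), lying on its side across the left lane, at the start against the foot lip; this point is its middle, on its axis (half-way along, 15.5 mm above the lane floor). Its x and y axes turn as it rolls, z lies along the vial
- vial_right_mid (a point): round screw-cap vial, 31 mm across and 62 mm long, about 50 g, smooth (friction about 0.25 against fingers and rack), lying on its side across the right lane, at the start against the foot lip; this point is its middle, on its axis (half-way along, 15.5 mm above the lane floor). Its x and y axes turn as it rolls, z lies along the vial
- spare_vial: bystander: upright screw-cap vial, 33 mm across, 70 mm tall, beside the rack's left side; origin under its centre
- flake_jar: bystander: upright jar with copper lid, 52 mm across, 112 mm tall, beside the rack's right side; origin under its centre
- tape_roll: bystander: roll of masking tape lying flat, 96 mm across, 25 mm tall, beside the rack's left side; origin under its centre
- tint_jar: bystander: small dark jar with black cap, 33 mm across, 40 mm tall, beside the rack's right side; origin under its centre
- vial_left: the left vial itself: origin at the centre of its base, z along its axis towards the cap, 62 mm long
- vial_right: the right vial itself: origin at the centre of its base, z along its axis towards the cap, 62 mm long
Mind the look-alikes: they are no part of the job. What is shaped like the vial_left but pink is not meant.

How it is judged:
By the outcome, as a careful person would: the job done as asked, in the order asked, and still so for the second after the job is handed in, with the robot touching nothing.
It also fails if it takes over 48 s, if anything falls off the work surface, if the arm or the gripper's body presses on something with over 40 N, if the wrist force passes 120 N, or if a joint passes its speed limit or range.

## Working session

There is one attempt and no reset: what is moved stays moved. The work goes in short steps, Python scripts to look and compute and a tool call to move; the robot and the scene stay as the last step left them, time stands still between calls to the robot, and variables do not carry over. Pictures are saved under pics/ and viewed, and the job is handed in when it is done.

Besides the shell and the picture viewer there is one more tool, called after ">>>" as a command line: name --argument value ..., lists and objects as JSON in quotes. jog_arm: Moves the arm, as the interface text tells. Its arguments: {"type":"object","properties":{"commands":{"type":"string"},"gripper":{"type":"number"},"grip_force":{"type":"number"}},"required":["commands"]}

```bash
mkdir -p pics; ls
python3 - <<'E'
from plant import get_state, vision
import cv2,numpy as np,pickle
s=get_state();print(s)
for n in ("scene","top"):
    d=vision.read_camera(n);pickle.dump(d,open(n+'.pkl','wb'))
    cv2.imwrite(f'pics/{n}0.png',d['frame'][:,:,::-1]);print(n,d['fx'],d['R'],d['t'],d['D'])
E
```

```text
pics
{'time': 0.0, 'qpos': array([ 1.09997183e+00,  2.87183052e-01,  1.57817449e+00, -2.31438803e-05,
        1.27861298e+00, -1.50019906e-01]), 'dq': array([ 0.00014888, -0.00060248, -0.00109211, -0.00043553,  0.00232998,
        0.0005956 ]), 'joint_efforts': array([-2.03231531e-03, -4.06006157e+01, -2.92609888e+01, -3.56599558e-04,
        6.01338164e-03, -1.35197016e-06]), 'eef_pos': array([0.21253505, 0.63997128, 0.22993696]), 'tcp_rot': array([ 1.59711934e-01,  9.87162947e-01, -1.13549061e-03, -3.52623994e-04]), 'contact_force': array([-0.35909302,  0.48609536, -0.23961756]), 'wrist_torque': array([-0.03238281, -0.01756056, -0.00213033]), 'opening': 0.9993527388391572}
scene 346.9441873333135 [[-0.5753187  -0.8176755  -0.0203758 ]
 [-0.5467175   0.40296201 -0.73397657]
 [ 0.60836533 -0.41113064 -0.67886908]] [0.13800173 0.34825278 0.57159053] [-0.06523863  0.          0.          0.          0.        ]
top 416.26131825320095 [[ 0.01240954 -0.99981823 -0.01447451]
 [-0.99735073 -0.01133867 -0.07185376]
 [ 0.07167658  0.01532784 -0.99731015]] [-0.11000503  0.42651779  1.15130495] [0.03510006 0.         0.         0.         0.        ]
```

View pics/scene0.png

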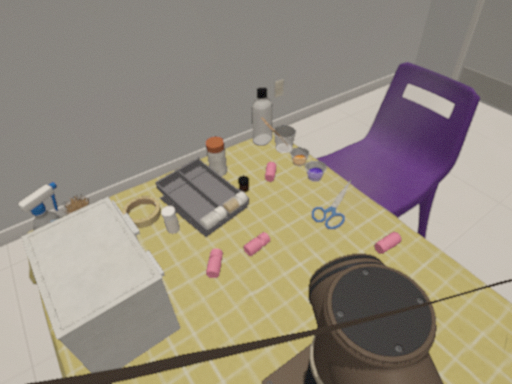

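View pics/top0.png

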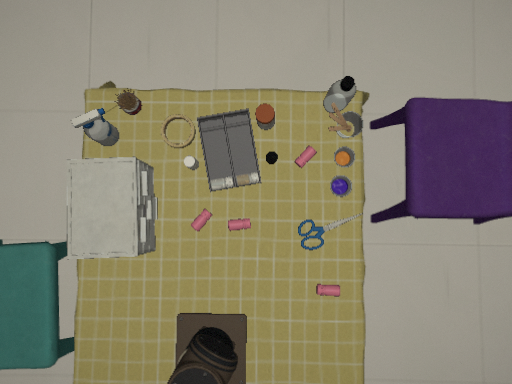

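```bash
cat > h.py <<'E'
import numpy as np,cv2,pickle
def K(d): return np.array([[d['fx'],0,d['cx']],[0,d['fy'],d['cy']],[0,0,1.]])
def proj(d,P):
    P=np.atleast_2d(P).astype(float)
    return cv2.projectPoints(P,cv2.Rodrigues(d['R'])[0],d['t'],K(d),np.array(d['D']))[0].reshape(-1,2)
def unproj(d,uv,z):
    n=cv2.undistortPoints(np.array(uv,float).reshape(-1,1,2),K(d),np.array(d['D'])).reshape(-1,2)
    z=np.asarray(z,float).reshape(-1)
    C=np.c_[n*z[:,None],z]
    return (C-d['t'])@d['R']
def cloud(d,m):
    m=m&(d['z_map']>0); v,u=np.nonzero(m)
    return unproj(d,np.c_[u,v],d['z_map'][v,u]),np.c_[u,v]
E
python3 - <<'E'
from h import *
from plant import vision,cut_out,get_state
d={}
for n in ("top","scene"):
    d[n]=vision.read_camera(n)
    print(n,proj(d[n],[[0,0,0],[.213,.641,.23],[.6,0,0]]))
    for q in ("bed","vial_left","vial_right","spare_vial","flake_jar","tape_roll","tint_jar"):
        r=cut_out(n,q)
        for k in r[:8]:
            P,_=cloud(d[n],k['pixels'])
            print(n,q,round(k['conf'],2),np.round(k['box']),np.round(np.median(P,0),3) if len(P) else None, np.round(P.max(0),3) if len(P) else None)
        if r: pickle.dump(r,open(f'cut_{n}_{q}.pkl','wb'))
    pickle.dump(d[n],open(n+'.pkl','wb'))
f=d['top']['frame'][95:205,170:290,::-1];cv2.imwrite('pics/ct.png',cv2.resize(f,None,fx=5,fy=5,interpolation=cv2.INTER_CUBIC))
f=d['scene']['frame'][130:280,120:280,::-1];cv2.imwrite('pics/cs.png',cv2.resize(f,None,fx=4,fy=4,interpolation=cv2.INTER_CUBIC))
E
```

```text
top [[211.47379879 347.93212158]
 [-86.67524232 278.53837088]
 [215.67019287 132.95974419]]
top bed 0.97 [229. 149.  57.  78.] [ 0.562 -0.039  0.035] [0.671 0.042 0.071]
top vial_left 0.82 [306. 157.  23.  17.] [ 0.533 -0.253  0.028] [ 0.567 -0.225  0.038]
top vial_left 0.71 [238. 226.  19.  14.] [ 0.341 -0.072  0.029] [ 0.357 -0.041  0.035]
top vial_left 0.65 [223. 180.  26.  11.] [ 0.454 -0.025  0.051] [0.472 0.008 0.059]
top vial_left 0.64 [202. 223.  24.  23.] [0.353 0.033 0.028] [0.384 0.062 0.037]
top vial_left 0.56 [328. 290.  24.  13.] [ 0.167 -0.315  0.029] [ 0.179 -0.286  0.037]
top vial_right 0.69 [247. 178.  18.  10.] [ 0.465 -0.09   0.051] [ 0.481 -0.063  0.058]
top spare_vial 0.74 [229. 150.  60.  80.] [ 0.56  -0.04   0.035] [0.674 0.054 0.071]
top flake_jar 0.92 [268. 116.  17.  22.] [ 0.621 -0.14   0.11 ] [ 0.654 -0.118  0.117]
top tape_roll 0.88 [178. 132.  34.  34.] [0.599 0.105 0.024] [0.653 0.154 0.032]
top tint_jar 0.45 [271. 159.  14.  11.] [ 0.525 -0.158  0.04 ] [ 0.543 -0.144  0.045]
scene [[ 337.47693879  396.66730642]
 [-185.60229103  467.622809  ]
 [ 179.55
[... 444 characters left out ...]
.035]
scene vial_left 0.49 [271. 175.  14.  23.] [ 0.519 -0.249  0.025] [ 0.557 -0.226  0.032]
scene vial_right 0.74 [238. 201.  25.  25.] [ 0.457 -0.092  0.048] [ 0.515 -0.062  0.054]
scene vial_right 0.26 [201. 196.  92.  77.] [ 0.561 -0.036  0.035] [1.617 0.047 0.067]
scene spare_vial 0.56 [171. 221.  16.  31.] [0.496 0.066 0.043] [0.562 0.079 0.071]
scene flake_jar 0.58 [217. 154.  19.  39.] [ 0.615 -0.135  0.081] [ 0.715 -0.114  0.114]
scene tape_roll 0.85 [141. 212.  38.  34.] [0.606 0.1   0.02 ] [0.648 0.153 0.149]
scene tint_jar 0.71 [244. 186.  12.  20.] [ 0.518 -0.157  0.032] [ 0.584 -0.122  0.052]
scene tint_jar 0.24 [201. 196.  93.  79.] [ 0.558 -0.037  0.035] [0.724 0.046 0.067]
```

View pics/ct.png

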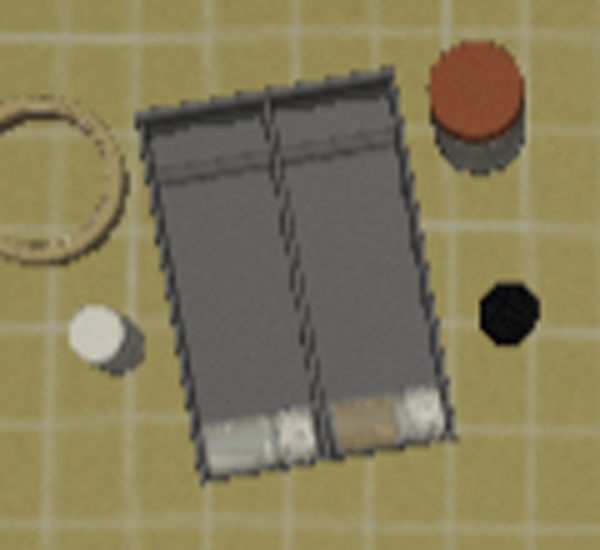

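View pics/cs.png

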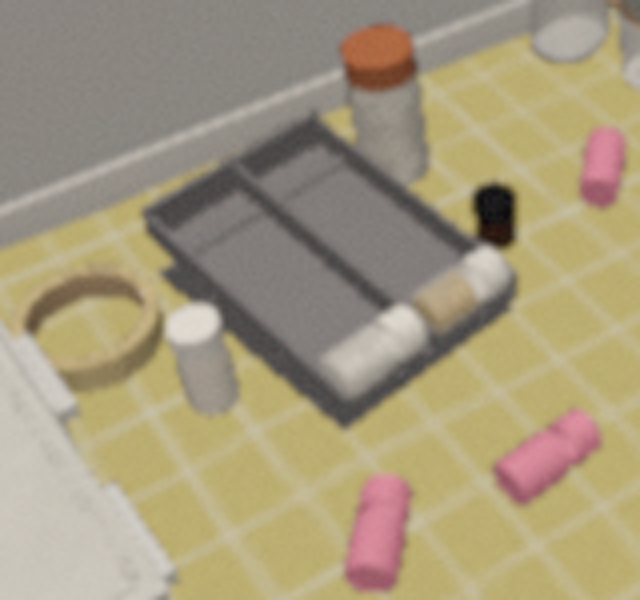

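```bash
cat >> h.py <<'E'
from scipy.optimize import least_squares
from scipy.spatial.transform import Rotation as Ro
def pose(p): return Ro.from_euler('ZY',[p[3],-np.radians(6)]).as_matrix(),np.array(p[:3])
def b2w(p,X):
    R,t=pose(p); return np.atleast_2d(X)@R.T+t
E
cat > fit.py <<'E'
from h import *
T=pickle.load(open('top.pkl','rb'));S=pickle.load(open('scene.pkl','rb'))
m=pickle.load(open('cut_top_bed.pkl','rb'))[0]['pixels']
ms=pickle.load(open('cut_scene_bed.pkl','rb'))[0]['pixels']
ct=np.array([[140,118],[393,68],[452,437],[205,482]])/5+[169.6,94.6]
X=np.array([[200,72,24],[200,-72,24],[-6,-72,20],[-6,72,20]])/1e3
PT,uT=cloud(T,m);PS,uS=cloud(S,ms)
def flo(p,P):
    R,t=pose(p);B=(P-t)@R
    k=(B[:,0]>.04)&(B[:,0]<.15)&(abs(abs(B[:,1])-.035)<.022)
    return B,k
p=np.array([.46,-.06,.03,.2])
for it in range(5):
    B,k=flo(p,PT);B2,k2=flo(p,PS)
    def f(q):
        R,t=pose(q)
        zz=np.median(((PT[k]-t)@R)[:,2]);z2=np.median(((PS[k2]-t)@R)[:,2])
        return np.r_[(proj(T,b2w(q,X))-ct).ravel(),zz*1000,z2*1000]
    p=least_squares(f,p).x
print(np.round(p,4),np.round(f(p),2))
pickle.dump(p,open('bed.pkl','wb'))
def rail(y): return [[-6,y,20],[200,y,20]]
L=[rail(72),rail(68),rail(2),rail(-2),rail(-68),rail(-72)]+[[[x,-68,z],[x,68,z]] for x,z in((0,5),(-6,5),(165,3.5),(194,24),(200,24),(194,0))]
for n,d,(u0,v0,w,h),s in(('top',T,(180,98,100,105),6),('scene',S,(130,140,140,110),5)):
    im=cv2.resize(d['frame'][v0:v0+h,u0:u0+w,::-1],None,fx=s,fy=s,interpolation=cv2.INTER_CUBIC)
    for l in L:
        q=(proj(d,b2w(p,np.array(l)/1e3))-[u0,v0]+.5)*s
        cv2.line(im,*[tuple(int(c) for c in e) for e in q],(0,255,0),1)
    cv2.imwrite(f'pics/fit_{n}.png',im)
for P,nm in((PT,'top'),(PS,'scene')):
    B,k=flo(p,P);print(nm,'floor resid',np.round(np.percentile(B[k,2],[10,50,90]),4),'slope fit',np.polyfit(B[k,0],B[k,2],1))
    s=(B[:,2]>.01)&(B[:,2]<.03)&(abs(abs(B[:,1])-.035)<.025)&(B[:,0]>.172)&(B[:,0]<.22);print('stop pts x',np.round(np.percentile(B[s,0],[10,50,90]),4),s.sum())
for n,d in(('top',T),('scene',S)):
  for q in('vial_left','vial_right'):
    for r in pickle.load(open(f'cut_{n}_{q}.pkl','rb')):
        P,_=cloud(d,r['pixels']);R,t=pose(p);B=(P-t)@R
        c=np.median(B,0)
        if -.03<c[0]<.03 and abs(c[1])<.08: 
            k=B[:,2]>.02;print(n,q,np.round(c,4),'y rng',np.round(np.percentile(B[:,1],[2,98]),4),'x',np.round(np.percentile(B[k,0],[2,50,98]),4),'ztop',np.round(np.percentile(B[:,2],95),4))
E
python3 fit.py
```

```text
[ 0.449  -0.0605  0.0211  0.1843] [-1.24 -1.18  0.45 -0.28  1.57  0.74 -0.77  0.75  0.5  -0.3 ]
top floor resid [-0.0021  0.0005  0.0034] slope fit [0.00050842 0.00052341]
stop pts x [0.1953 0.197  0.2001] 105
scene floor resid [-0.0018 -0.0003  0.0011] slope fit [-0.00027979 -0.00028035]
stop pts x [0.193  0.1945 0.1972] 165
top vial_left [0.0138 0.0353 0.0285] y rng [0.0067 0.0635] x [0.0007 0.0135 0.0267] ztop 0.0328
top vial_right [ 0.0131 -0.033   0.0289] y rng [-0.0608 -0.0073] x [-0.0002  0.0131  0.0266] ztop 0.0337
scene vial_left [0.0038 0.0391 0.0268] y rng [0.0056 0.0657] x [-0.0037  0.0054  0.0205] ztop 0.0311
scene vial_right [ 0.0039 -0.033   0.0264] y rng [-0.0692 -0.0054] x [-0.0037  0.0057  0.0212] ztop 0.0308
```

View pics/fit_top.png

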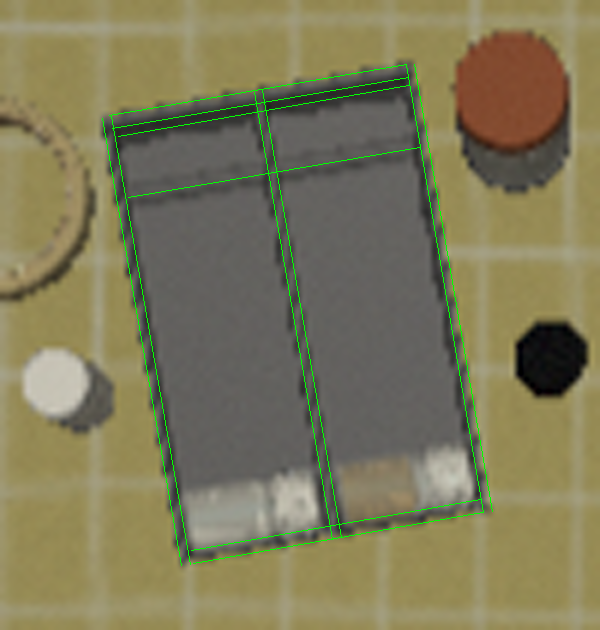

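View pics/fit_scene.png

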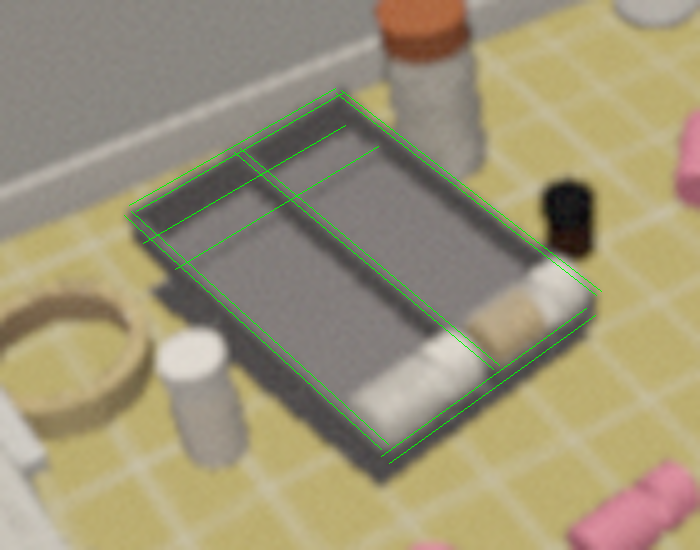

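Run:
```python
from h import *
T=pickle.load(open('top.pkl','rb'));p=pickle.load(open('bed.pkl','rb'));R,t=pose(p)
P,u=cloud(T,np.ones((384,512),bool))
k=(u[:,0]>65)&(u[:,0]<160)&(u[:,1]>155)&(u[:,1]<262)&(P[:,2]>.05)
print('box',np.round(np.percentile(P[k],[1,50,99],axis=0),3))
for q in('flake_jar','tint_jar','tape_roll'):
    m=pickle.load(open(f'cut_top_{q}.pkl','rb'))[0]['pixels'];C,_=cloud(T,m)
    C=C[C[:,2]>np.percentile(C[:,2],60)-.01];c=(C.max(0)+C.min(0))/2
    print(q,np.round(c,3),'bed',np.round((c-t)@R,3))
R0=Ro.from_quat([1.59711934e-01,9.87162947e-01,-1.13549061e-03,-3.52623994e-04])
down=Ro.from_matrix(np.array([[0,1,0],[1,0,0],[0,0,-1.]]).T) # tool y=world... 
yb=np.array([-np.sin(p[3]),np.cos(p[3]),0])
for th in(-6,0,6,10):
    # tool: z down, y=yb , tilt top uphill by th deg
    z=np.array([0,0,-1.]);x=np.cross(yb,z);M=Ro.from_matrix(np.c_[x,yb,z])
    Rt=Ro.from_rotvec(yb*np.radians(th))*M
    print(th,np.round((Rt*R0.inv()).as_rotvec(),4),Rt.as_quat())
for y in(.035,-.035):
    for x in(-.03,-.02,-.015,0,.05,.1,.15,.1775): print(x,y,np.round(b2w(p,[x,y,.008]),4))
```

```text
box [[0.261 0.154 0.066]
 [0.377 0.235 0.182]
 [0.496 0.332 0.187]]
flake_jar [ 0.63  -0.139  0.11 ] bed [ 0.172 -0.111  0.071]
tint_jar [ 0.527 -0.159  0.038] bed [ 0.06  -0.112  0.011]
tape_roll [0.602 0.105 0.023] bed [ 0.18   0.135 -0.017]
-6 [-0.0049 -0.1061  0.5048] [-0.09190223  0.99439174  0.00481639  0.05211386]
0 [ 2.400e-03 -5.000e-04  5.051e-01] [-0.09202835  0.99575639  0.          0.        ]
6 [0.0096 0.1051 0.5045] [-0.09190223  0.99439174 -0.00481639 -0.05211386]
10 [0.0144 0.1755 0.5036] [-0.09167816  0.99196723 -0.0080208  -0.08678589]
-0.03 0.035 [[ 0.4124 -0.0317  0.0259]]
-0.02 0.035 [[ 0.4222 -0.0299  0.027 ]]
-0.015 0.035 [[ 0.4271 -0.0289  0.0275]]
0 0.035 [[ 0.4418 -0.0262  0.0291]]
0.05 0.035 [[ 0.4906 -0.0171  0.0343]]
0.1 0.035 [[ 0.5395 -0.008   0.0395]]
0.15 0.035 [[0.5884 0.0011 0.0447]]
0.1775 0.035 [[0.6153 0.0061 0.0476]]
-0.03 -0.035 [[ 0.4253 -0.1005  0.0259]]
-0.02 -0.035 [[ 0.435  -0.0987  0.027 ]]
-0.015 -0.035 [[ 0.4399 -0.0978  0.0275]]
0 -0.035 [[ 0.4546 -0.095   0.0291]]
0.05 -0.035 [[ 0.5035 -0.0859  0.0343]]
0.1 -0.035 [[ 0.5524 -0.0768  0.0395]]
0.15 -0.035 [[ 0.6012 -0.0677  0.0447]]
0.1775 -0.035 [[ 0.6281 -0.0627  0.0476]]
```

>>> jog_arm --commands "0.01 0 0.06 0 0 0; 0.2 -0.3 0.08 0.01 0.09 0.25; 0.2 -0.3 0.08 0.01 0.09 0.25; 0.2 -0.3 0.08 0.01 0.09 0.25; 0.2 -0.3 0.08 0.01 0.09 0.25; 0.2 -0.3 0.08 0.01 0.09 0.25; 0.237 -0.671 0.04 0.0144 0.1755 0.5036; 0.237 -0.671 0.04 0.0144 0.1755 0.5036; 0.237 -0.671 0.04 0.0144 0.1755 0.5036; 0.237 -0.671 0.04 0.0144 0.1755 0.5036; 0.237 -0.671 0.04 0.0144 0.1755 0.5036; 0.237 -0.671 0.04 0.0144 0.1755 0.5036; 0.237 -0.671 0.04 0.0144 0.1755 0.5036; 0.237 -0.671 0.04 0.0144 0.1755 0.5036; 0.237 -0.671 0.04 0.0144 0.1755 0.5036" --gripper 20

```text
time: 2.78
eef_pos: [0.4497, -0.03, 0.2714]
tcp_rot: [-0.091, 0.992, -0.007, -0.087]
contact_force: [0.0, 1.0, 0.1]
opening: 0.197
```

Run:
```python
from h import *
from plant import get_state, vision
s=get_state();print(s['time'],s['qpos'],s['eef_pos'],s['tcp_rot'],s['opening'])
d=vision.read_camera('wrist');pickle.dump(d,open('wrist.pkl','wb'))
p=pickle.load(open('bed.pkl','rb'))
im=cv2.resize(d['frame'][:,:,::-1],None,fx=1.5,fy=1.5).copy()
def rail(y): return [[-6,y,20],[200,y,20]]
L=[rail(72),rail(68),rail(2),rail(-2),rail(-68),rail(-72)]+[[[x,-68,z],[x,68,z]] for x,z in((0,5),(-6,5),(165,3.5),(194,24),(200,24),(194,0))]
for l in L:
    q=proj(d,b2w(p,np.array(l)/1e3))*1.5
    if abs(q).max()<2000: cv2.line(im,*[tuple(int(c) for c in e) for e in q],(0,255,0),1)
cv2.imwrite('pics/w1.png',im)
```

```text
2.775 [-0.25260364 -0.15256949  1.97267206 -0.07091795  1.48097117 -1.99519273] [ 0.4497183  -0.03004345  0.27140549] [-0.09142497  0.99200975 -0.00652525 -0.0866923 ] 0.1969272124620721
```

View pics/w1.png

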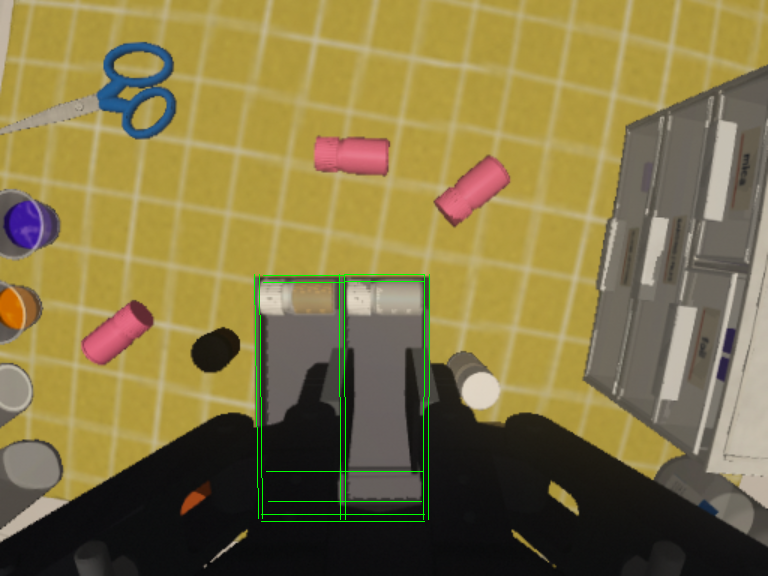

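>>> jog_arm --commands "-0.034 -0.001 -0.03 0 0 0; -0.034 -0.001 -0.08 0 0 0; -0.034 -0.001 -0.13 0 0 0; -0.034 -0.001 -0.17 0 0 0; -0.034 -0.001 -0.2 0 0 0; -0.034 -0.001 -0.2 0 0 0; -0.034 -0.001 -0.2 0 0 0"

```text
time: 3.7
eef_pos: [0.4168, -0.031, 0.0727]
tcp_rot: [-0.092, 0.992, -0.007, -0.086]
contact_force: [-0.4, 0.1, -0.7]
opening: 0.197
```

>>> jog_arm --commands "0 0 -0.015 0 0 0; 0 0 -0.03 0 0 0; 0 0 -0.041 0 0 0; 0 0 -0.041 0 0 0; 0 0 -0.041 0 0 0"

```text
time: 4.32
eef_pos: [0.4159, -0.0315, 0.0303]
tcp_rot: [-0.092, 0.992, -0.007, -0.087]
contact_force: [0.1, -0.5, -0.1]
opening: 0.2
```

```bash
cat > look.py <<'E'
from h import *
import sys
from plant import get_state, vision
s=get_state();p=pickle.load(open('bed.pkl','rb'));R,t=pose(p)
print(round(s['time'],2),s['eef_pos'],'bed',np.round((s['eef_pos']-t)@R*1000,1),s['contact_force'],'q',np.round(s['qpos'],2))
d=vision.read_camera('wrist');cv2.imwrite(f'pics/{sys.argv[1]}_w.png',d['frame'][:,:,::-1])
d=vision.read_camera('scene');cv2.imwrite(f'pics/{sys.argv[1]}_s.png',cv2.resize(d['frame'][130:280,120:280,::-1],None,fx=4,fy=4,interpolation=cv2.INTER_CUBIC))
E
python3 look.py a
```

```text
4.33 [ 0.41594574 -0.03152401  0.03033236] bed [-26.1  34.5  12. ] [ 0.09264038 -0.54269311 -0.10623185] q [-0.27  0.1   2.22 -0.09  0.98 -1.97]
```

View pics/a_w.png

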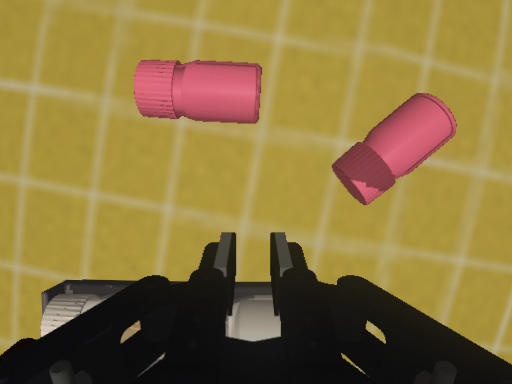

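View pics/a_s.png

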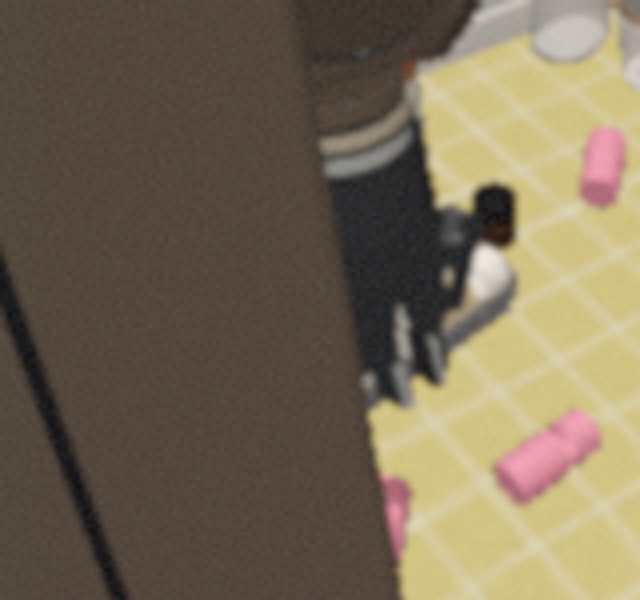

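>>> jog_arm --commands "0.002 0.0004 0.0002 0 0 0; 0.0039 0.0007 0.0004 0 0 0; 0.0059 0.0011 0.0006 0 0 0; 0.0078 0.0015 0.0008 0 0 0; 0.0098 0.0018 0.001 0 0 0; 0.0117 0.0022 0.0012 0 0 0; 0.0142 0.0026 0.0015 0.002 -0.012 0; 0.0171 0.0032 0.0018 0.005 -0.024 0; 0.0205 0.0038 0.0022 0.007 -0.037 0; 0.0244 0.0046 0.0026 0.009 -0.049 0; 0.0288 0.0054 0.0031 0.011 -0.061 0; 0.0332 0.0062 0.0035 0.014 -0.074 0; 0.0376 0.007 0.004 0.016 -0.086 0; 0.042 0.0078 0.0045 0.018 -0.098 0; 0.0464 0.0087 0.005 0.021 -0.11 0; 0.0508 0.0095 0.0054 0.023 -0.123 0; 0.0552 0.0103 0.0057 0.025 -0.135 0; 0.0596 0.0111 0.006 0.027 -0.147 0; 0.064 0.0119 0.0063 0.03 -0.159 0; 0.0684 0.0128 0.0066 0.032 -0.172 0"

```text
time: 6.92
eef_pos: [0.4845, -0.0186, 0.037]
tcp_rot: [-0.092, 0.996, 0.001, 0.001]
contact_force: [-0.8, 0.5, -0.2]
opening: 0.198
```

```bash
python3 look.py b
python3 - <<'E'
from plant import vision
import cv2
d=vision.read_camera('top');cv2.imwrite('pics/b_t.png',cv2.resize(d['frame'][95:205,170:290,::-1],None,fx=5,fy=5,interpolation=cv2.INTER_CUBIC))
E
```

```text
6.92 [ 0.484525   -0.01862092  0.03695803] bed [44.  34.6 11.3] [-0.80358824  0.51864745 -0.19612116] q [-0.25  0.13  2.16  0.    0.85 -2.01]
```

View pics/b_w.png

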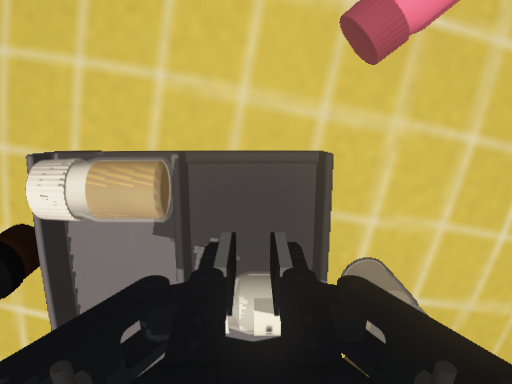

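View pics/b_t.png

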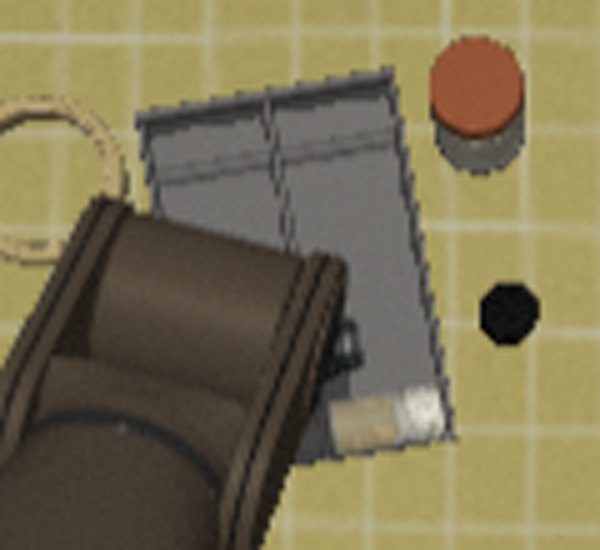

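>>> jog_arm --commands "0.002 0.0004 0.0002 0 0 0; 0.005 0.0009 0.0005 0 0 0; 0.009 0.0017 0.001 0 0 0; 0.013 0.0024 0.0014 0 0 0; 0.017 0.0032 0.0018 0 0 0; 0.021 0.0039 0.0022 0 0 0; 0.025 0.0047 0.0027 0 0 0; 0.029 0.0054 0.0031 0 0 0; 0.033 0.0062 0.0035 0 0 0; 0.037 0.0069 0.004 0 0 0; 0.041 0.0077 0.0044 0 0 0; 0.045 0.0084 0.0048 0 0 0; 0.049 0.0092 0.0052 0 0 0; 0.053 0.0099 0.0057 0 0 0; 0.057 0.0107 0.0061 0 0 0; 0.061 0.0114 0.0065 0 0 0; 0.065 0.0122 0.007 0 0 0; 0.069 0.0129 0.0074 0 0 0; 0.0725 0.0136 0.0078 0 0 0; 0.075 0.014 0.008 0 0 0"

```text
time: 9.57
eef_pos: [0.5595, -0.0046, 0.045]
tcp_rot: [-0.092, 0.996, 0.001, 0.0]
contact_force: [0.2, -0.0, 0.4]
opening: 0.2
```

>>> jog_arm --commands "0.0015 0.0003 0.0002 0 0 0; 0.003 0.0006 0.0003 0 0 0; 0.0045 0.0008 0.0005 0 0 0; 0.006 0.0011 0.0006 0 0 0; 0.0075 0.0014 0.0008 0 0 0; 0.009 0.0017 0.001 0 0 0; 0.0105 0.002 0.0011 0 0 0; 0.012 0.0022 0.0013 0 0 0; 0.0135 0.0025 0.0014 0 0 0; 0.015 0.0028 0.0016 0 0 0; 0.0165 0.0031 0.0018 0 0 0; 0.018 0.0034 0.0019 0 0 0; 0.0195 0.0036 0.0021 0 0 0; 0.021 0.0039 0.0022 0 0 0"

```text
time: 11.32
eef_pos: [0.5804, -0.0007, 0.0471]
tcp_rot: [-0.092, 0.996, 0.001, 0.0]
contact_force: [0.2, 0.1, 0.3]
opening: 0.201
```

```bash
python3 look.py c
python3 - <<'E'
from plant import vision
import cv2
d=vision.read_camera('top');cv2.imwrite('pics/c_t.png',cv2.resize(d['frame'][95:205,170:290,::-1],None,fx=5,fy=5,interpolation=cv2.INTER_CUBIC))
E
```

```text
11.32 [ 0.58039725 -0.0007238   0.04714129] bed [142.1  34.6  11.2] [0.15851332 0.13164107 0.29136346] q [-0.18  0.3   1.93  0.    0.91 -1.93]
```

View pics/c_w.png

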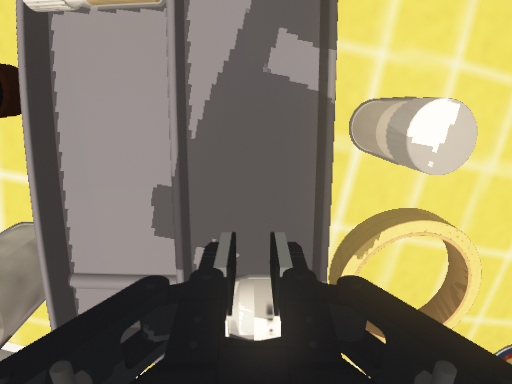

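View pics/c_t.png

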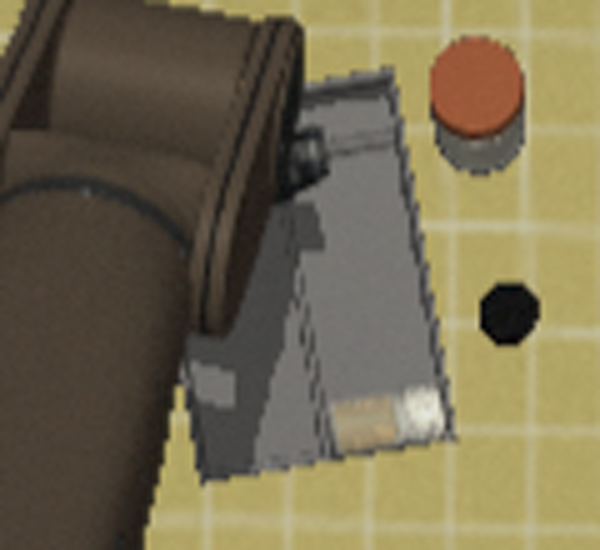

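View pics/c_s.png

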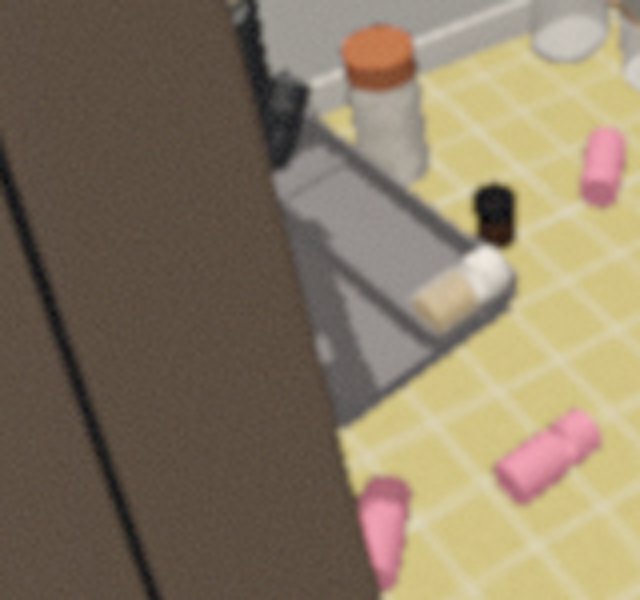

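>>> jog_arm --commands "0.001 0.0002 0.0001 0 0 0; 0.002 0.0004 0.0002 0 0 0; 0.003 0.0006 0.0003 0 0 0; 0.004 0.0007 0.0004 0 0 0; 0.005 0.0009 0.0005 0 0 0; 0.006 0.0011 0.0006 0 0 0"

```text
time: 12.22
eef_pos: [0.5863, 0.0004, 0.0477]
tcp_rot: [-0.092, 0.996, 0.001, 0.0]
contact_force: [0.3, 0.0, 0.4]
opening: 0.2
```

```bash
python3 look.py d
```

```text
12.22 [5.86272635e-01 3.76705781e-04 4.77315530e-02] bed [148.1  34.6  11.2] [0.32282987 0.04809838 0.4080034 ] q [-0.17  0.31  1.91  0.    0.92 -1.93]
```

View pics/d_w.png

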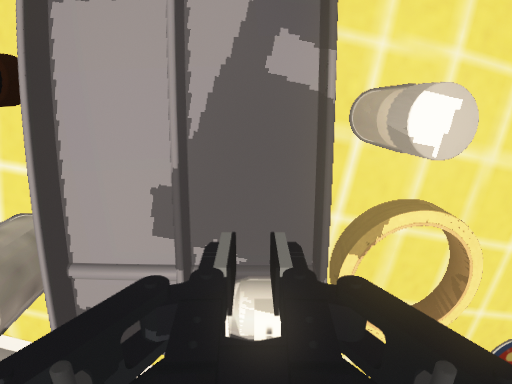

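```bash
cat > vp.py <<'E'
from h import *
from plant import vision
p=pickle.load(open('bed.pkl','rb'));R,t=pose(p)
d=vision.read_camera('wrist');P,u=cloud(d,np.ones((384,512),bool));B=(P-t)@R*1000
for r in range(268,340,6):
    k=(u[:,1]==r)&(u[:,0]>240)&(u[:,0]<268)
    print(r,np.round(np.median(B[k],0),1) if k.any() else None)
E
python3 vp.py
```

```text
268 [162.1  35.4   2.8]
274 [164.9  35.4   4.4]
280 [162.   35.4  17.3]
286 [163.1  35.3  21.6]
292 [164.4  35.3  25.2]
298 [166.   35.3  27.8]
304 [168.4  35.3  29.2]
310 [170.5  35.3  30.9]
316 [173.1  35.3  31.7]
322 [175.8  35.3  32.3]
328 [179.   35.3  32.3]
334 [183.   35.3  31.1]
```

>>> jog_arm --commands "-0.004 -0.0007 -0.0004 0 0 0; -0.008 -0.0015 -0.0008 0 0 0; -0.014 -0.0026 -0.0015 0 0 0; -0.02 -0.0037 -0.002 0 0 0; -0.02 -0.0037 0.03 0 0 0; -0.02 -0.0037 0.075 0 0 0; -0.06 -0.03 0.085 0 0 0; -0.11 -0.06 0.085 0 0 0; -0.15 -0.09 0.085 0 0 0; -0.158 -0.0973 0.085 0 0 0; -0.158 -0.0973 0.06 0 0 0; -0.158 -0.0973 0.03 0 0 0; -0.158 -0.0973 0.03 0 0 0; -0.158 -0.0973 0.03 0 0 0"

```text
time: 14.12
eef_pos: [0.4291, -0.0971, 0.0786]
tcp_rot: [-0.092, 0.996, 0.001, 0.001]
contact_force: [0.4, -0.7, 0.2]
opening: 0.198
```

```bash
python3 look.py e;python3 - <<'E'
from plant import vision
import cv2
d=vision.read_camera('top');cv2.imwrite('pics/e_t.png',cv2.resize(d['frame'][95:205,170:290,::-1],None,fx=5,fy=5,interpolation=cv2.INTER_CUBIC))
E
```

```text
14.12 [ 0.42910719 -0.09707784  0.07863107] bed [-20.1 -32.4  59.9] [ 0.38806312 -0.74738247  0.24300223] q [-0.46 -0.05  2.25  0.    0.94 -2.21]
```

View pics/e_w.png

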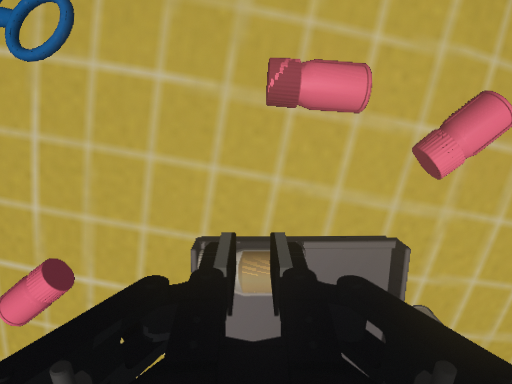

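View pics/e_t.png

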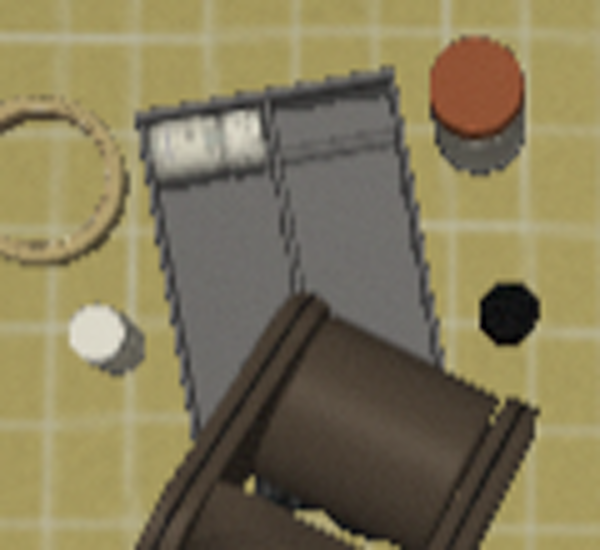

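>>> jog_arm --commands "-0.003 0 -0.01 0 0 0; -0.003 0 -0.025 0 0 0; -0.003 0 -0.04 0 0 0; -0.003 0 -0.0485 0 0 0; -0.003 0 -0.0485 0 0 0; -0.003 0 -0.0485 0 0 0"

```text
time: 15.02
eef_pos: [0.4255, -0.0971, 0.0294]
tcp_rot: [-0.092, 0.996, 0.001, 0.0]
contact_force: [-0.6, -0.1, 0.5]
opening: 0.2
```

```bash
python3 look.py f
```

```text
15.03 [ 0.42552061 -0.09708705  0.02940315] bed [-28.8 -31.7  11.4] [-0.6482492  -0.06677302  0.48554945] q [-0.46  0.04  2.28  0.    0.82 -2.22]
```

View pics/f_w.png

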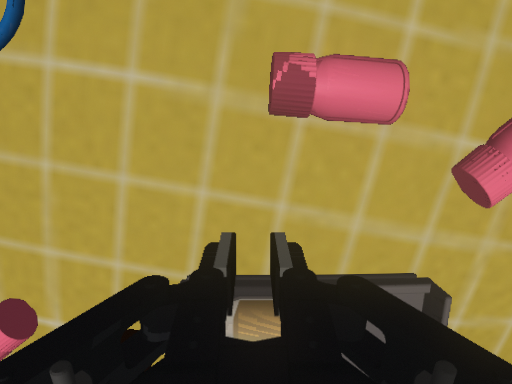

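>>> jog_arm --commands "0.003 0.0006 0.0003 0 0 0; 0.006 0.0011 0.0006 0 0 0; 0.008 0.0015 0.0009 0 0 0; 0.01 0.0019 0.0011 0 0 0; 0.012 0.0022 0.0013 0 0 0; 0.014 0.0026 0.0015 0 0 0; 0.0165 0.0031 0.0018 0 0 0; 0.0195 0.0036 0.0021 0 0 0; 0.023 0.0043 0.0025 0 0 0; 0.027 0.005 0.0029 0 0 0; 0.031 0.0058 0.0033 0 0 0; 0.035 0.0065 0.0037 0 0 0; 0.039 0.0073 0.0042 0 0 0; 0.043 0.008 0.0046 0 0 0; 0.047 0.0088 0.005 0 0 0; 0.051 0.0095 0.0055 0 0 0; 0.055 0.0103 0.0059 0 0 0; 0.059 0.011 0.0063 0 0 0; 0.063 0.0118 0.0067 0 0 0; 0.067 0.0125 0.0072 0 0 0"

```text
time: 17.62
eef_pos: [0.4925, -0.0844, 0.0364]
tcp_rot: [-0.092, 0.996, 0.001, 0.0]
contact_force: [-0.4, -0.5, -0.2]
opening: 0.2
```

```bash
python3 look.py g; python3 vp.py
```

```text
17.62 [ 0.4924613  -0.08438024  0.03644788] bed [ 39.7 -31.5  11.2] [-0.40808777 -0.46785615 -0.15361288] q [-0.37  0.16  2.13  0.    0.85 -2.13]
268 [ 54.8 -30.8   1.1]
274 [ 51.1 -30.9  16.6]
280 [ 52.  -30.9  21.4]
286 [ 53.5 -30.9  24.5]
292 [ 55.1 -31.2  27.5]
298 [ 57.2 -31.   29.2]
304 [ 59.6 -31.   30.5]
310 [ 62.  -31.   31.5]
316 [ 65.  -31.   31.8]
322 [ 68.1 -31.2  31.9]
328 [ 72.1 -31.   30.7]
334 [ 78.  -30.9  26.8]
```

View pics/g_w.png

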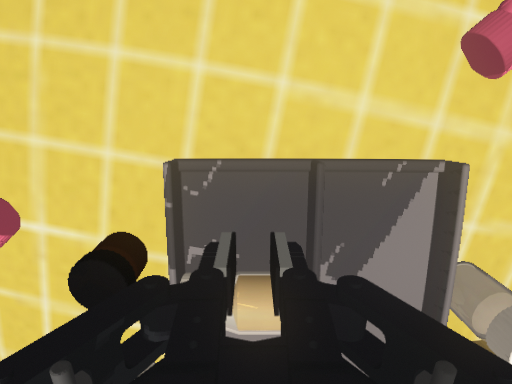

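>>> jog_arm --commands "0.002 0.0004 0.0002 0 0 0; 0.005 0.0009 0.0005 0 0 0; 0.009 0.0017 0.001 0 0 0; 0.013 0.0024 0.0014 0 0 0; 0.017 0.0032 0.0018 0 0 0; 0.021 0.0039 0.0022 0 0 0; 0.025 0.0047 0.0027 0 0 0; 0.029 0.0054 0.0031 0 0 0; 0.033 0.0062 0.0035 0 0 0; 0.037 0.0069 0.004 0 0 0; 0.041 0.0077 0.0044 0 0 0; 0.045 0.0084 0.0048 0 0 0; 0.049 0.0092 0.0052 0 0 0; 0.053 0.0099 0.0057 0 0 0; 0.057 0.0107 0.0061 0 0 0; 0.061 0.0114 0.0065 0 0 0; 0.065 0.0122 0.007 0 0 0; 0.069 0.0129 0.0074 0 0 0; 0.073 0.0137 0.0078 0 0 0; 0.076 0.0142 0.0081 0 0 0"

```text
time: 20.27
eef_pos: [0.5685, -0.0702, 0.0445]
tcp_rot: [-0.092, 0.996, 0.001, 0.0]
contact_force: [-0.8, -0.4, 0.6]
opening: 0.2
```

>>> jog_arm --commands "0.0015 0.0003 0.0002 0 0 0; 0.003 0.0006 0.0003 0 0 0; 0.0045 0.0008 0.0005 0 0 0; 0.006 0.0011 0.0006 0 0 0; 0.0075 0.0014 0.0008 0 0 0; 0.009 0.0017 0.001 0 0 0; 0.0105 0.002 0.0011 0 0 0; 0.012 0.0022 0.0013 0 0 0; 0.0135 0.0025 0.0014 0 0 0; 0.015 0.0028 0.0016 0 0 0; 0.0165 0.0031 0.0018 0 0 0; 0.018 0.0034 0.0019 0 0 0; 0.0195 0.0036 0.0021 0 0 0; 0.021 0.0039 0.0022 0 0 0; 0.0225 0.0042 0.0024 0 0 0; 0.024 0.0045 0.0026 0 0 0; 0.0255 0.0048 0.0027 0 0 0; 0.027 0.005 0.0029 0 0 0; 0.028 0.0052 0.003 0 0 0; 0.029 0.0054 0.0031 0 0 0"

```text
time: 22.78
eef_pos: [0.5972, -0.0648, 0.0476]
tcp_rot: [-0.092, 0.996, 0.001, 0.0]
contact_force: [0.9, -0.0, 0.6]
opening: 0.197
```

```bash
python3 look.py i; python3 vp.py
```

```text
22.77 [ 0.59724871 -0.06482967  0.04760197] bed [146.9 -31.5  11.2] [ 0.8506525  -0.02012461  0.56795986] q [-0.28  0.34  1.88  0.    0.93 -2.03]
268 [161.3 -30.7   1.9]
274 [163.8 -30.7   4.2]
280 [161.8 -30.7  15.4]
286 [162.5 -30.8  20.5]
292 [163.6 -30.8  24.5]
298 [165.4 -30.8  26.8]
304 [167.5 -30.8  28.6]
310 [169.8 -30.8  30.1]
316 [172.2 -30.8  31.3]
322 [174.8 -30.8  32. ]
328 [178.  -30.8  32. ]
334 [181.7 -30.8  31.4]
```

View pics/i_w.png

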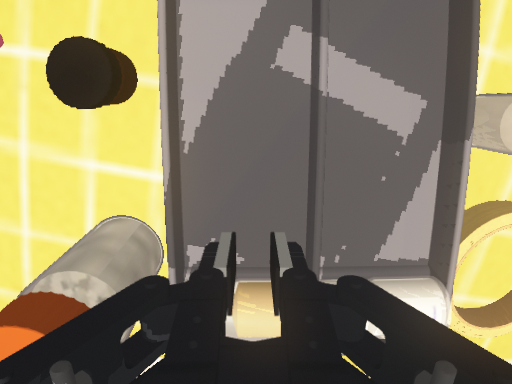

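Right vial's axis reads about x = 177, so it is in the notch. Retracting now.

>>> jog_arm --commands "-0.004 -0.0007 -0.0004 0 0 0; -0.008 -0.0015 -0.0008 0 0 0; -0.014 -0.0026 -0.0015 0 0 0; -0.02 -0.0037 -0.002 0 0 0; -0.02 -0.0037 0.03 0 0 0; -0.02 -0.0037 0.075 0 0 0; -0.05 -0.03 0.12 0 0 0; -0.1 -0.05 0.15 0 0 0; -0.13 -0.07 0.18 0 0 0; -0.13 -0.12 0.18 0 0 0; -0.13 -0.18 0.18 0 0 0; -0.13 -0.22 0.18 0 0 0; -0.13 -0.22 0.18 0 0 0; -0.13 -0.22 0.18 0 0 0; -0.13 -0.22 0.18 0 0 0"

```text
time: 24.8
eef_pos: [0.4672, -0.2836, 0.2275]
tcp_rot: [-0.093, 0.996, 0.001, 0.0]
contact_force: [-0.9, 0.2, 0.4]
opening: 0.206
```

```bash
cat > fin.py <<'E'
from h import *
from plant import vision,cut_out,get_state
print(get_state()['time'],get_state()['contact_force'])
p=pickle.load(open('bed.pkl','rb'));R,t=pose(p)
for n in('top','scene'):
    d=vision.read_camera(n)
    s=d['frame'][95:205,170:290] if n=='top' else d['frame'][130:280,120:280]
    cv2.imwrite(f'pics/z_{n}.png',cv2.resize(s[:,:,::-1],None,fx=4,fy=4,interpolation=cv2.INTER_CUBIC))
    for q in('vial_left','vial_right'):
        for r in cut_out(n,q):
            P,_=cloud(d,r['pixels']);B=(P-t)@R*1000;c=np.median(B,0)
            if abs(c[1])<75 and c[0]>-20: print(n,q,round(r['conf'],2),np.round(c,1),'x rng',np.round(np.percentile(B[B[:,2]>20][:,0],[2,98]),1),'zmax',np.round(np.percentile(B[:,2],95),1))
E
python3 fin.py
```

```text
24.8 [-0.85454655  0.15040594  0.36642602]
top vial_left 0.54 [176.5  37.5  28.7] x rng [164.1 191.5] zmax 33.7
top vial_right 0.81 [176.2 -33.1  28.5] x rng [163.9 190.9] zmax 33.9
```

View pics/z_top.png

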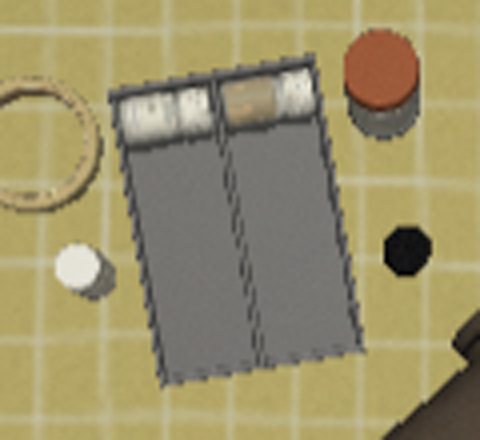

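View pics/z_scene.png

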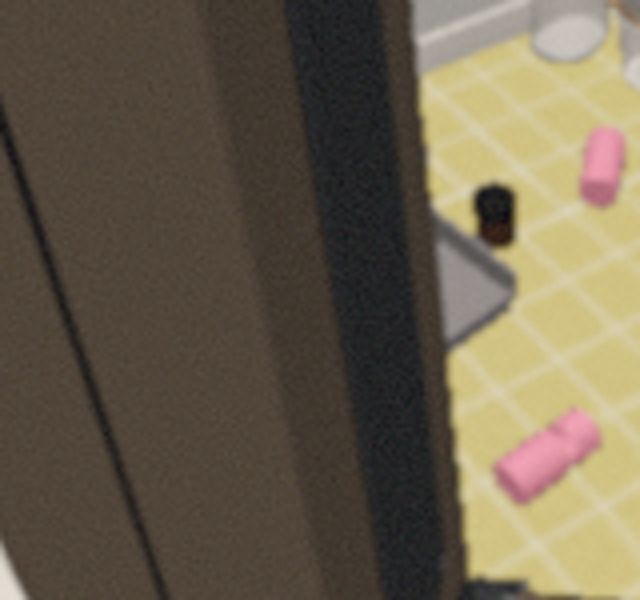

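Both vials lie in the notches (crop pixels about (165,115) and (268,98)), and the bystanders are where they were. The arm is clear of everything, so I'm handing in.

```bash
python3 -c "
from plant import ctrl;print(ctrl.sign_off())"
```

```text
the job is handed in; nothing more can be done
None
```

Both vials are parked in their notches, and I handed the job in about 25 s into the 48 s limit. I pushed the left one first, then the right, each at about 35 mm/s up its lane and 12 mm/s or less over the ridge. The fingers stayed slightly open, never gripped a vial, and were backed off downhill before lifting.

**Parked position:** after the fingers were withdrawn, the top camera put the left vial at bed x 176.5 mm and the right at 176.2 mm. The wrist camera, before withdrawal, read about 177 mm for both. The seat is at 177.5 mm with about 2 mm of play, so all readings fit within the calibration error.

**Bystanders and forces:** the spare vial, both jars and the tape roll looked unmoved in the last top picture. In every reading I took, the tool force was about 1 N or less.

**Checks that failed or disagreed:**
- The arm blocked the scene camera in the last check, so only the top camera confirmed the final rest.
- The initial rack fit differed between the top and scene cameras by up to about 3 mm. The wrist view agreed with the fit.

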